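Close the stage-drive housing of the probe station

ROBOT

A 6-joint arm with a two-finger parallel gripper is mounted at the origin on the work surface. World frame = base frame: x ahead of the robot, y to its left, z up, the work surface at z = 0. Lengths are in m, angles in degrees, forces in N, time in s.
With the tool pointing down it reaches from about 0.4 to 0.825 m from the base axis. Payload 7 kg.
Tool frame: the origin (TCP) lies at the very end of the fingers, on their centre line; the grasp point (between the pads) lies hold_point_z behind it (hold_point_z is the distance from the TCP to the grasp point, in m); z points along the fingers, y is the direction in which the jaws open and shut (so a half turn about z gives the same grasp; the last joint's range is limited). The gripper opens to 88 mm and grips with 3 to 60 N. Pads are 19 mm wide; open, the fingers measure 130 mm over their backs; the gripper's body (78 mm by 193 mm) begins 47 mm behind the grasp point.
Start: joints at [85.262, 20.546, 0.682, 0, -70.136, -16.507], TCP at [0.245, 0.629, 0.227] pointing down, gripper open.
Joint ranges: [-176.03, 176.03], [-82.01, 121.73], [-58.28, 71.71], [-173.87, 95.51], [-174.79, -0.11], [-173.66, 173.66]. Speed limits (degrees/s): [136.94, 136.94, 172.46, 180, 180, 180].

INTERFACE

Orientations are given as [roll, pitch, yaw] about the fixed x, y, z axes, in that order (R = Rz(yaw) Ry(pitch) Rx(roll)).
In Python, from plant import get_obs, snapshot, close_job, hold_point_z gives the robot as it stands. The module is installed in compiled form; this text tells all that it offers.
- The arm moves only by the tool jog_arm, never from a script. Its argument "commands" is a list of rows, each a list of 4 numbers: the shift along the world's x, y, z in mm, then the turn about the world's z in degrees. In form: [[x, y, z, turn], ...]. A call has exactly 10 rows; each row shifts and turns the commanded pose from where the row before left it; what a row does not reach is not made up. A row lasts 1/12 s, in which the tool goes at most 41.7 mm and 7.16 degrees, less where a joint would pass 70% of its speed; a pose out of reach is approached as far as the arm can. A call is refused whole if a number of a shift passes 41.7 or a number of a turn 7.16, either way. A call with a gripper value outside its range is refused whole. "fingers" is the finger opening in mm, from 0 to 87.6, set as the call begins (left out, the last holds). The fingers move at their own pace and stop on an object; the grip force is fixed at half the most. Time passes only in rows, so rows that do not move let the fingers close, or fill a call up. It gives the time, the measured TCP pose, the force and the opening at its end, in the units of the state.
- get_obs(): the state, without advancing time (a new reading comes with each control period).
- snapshot(name): name is "scene" or "top" or "wrist"; returns a dict with "image" (420x560x3 uint8, red, green, blue), "fov_y" (degrees; the focal length in pixels is half the picture's height over the tangent of half this angle, whatever the lens; pixels are square), "cx", "cy" (the principal point, pixels), "rvec" (rotation vector, rad) and "tvec" (3), from world to camera coordinates, as OpenCV has them; the wrist camera has in their place "mount" (4x4, takes a point from camera to tool coordinates, whose origin is the TCP and whose axes are the flange's). Camera axes: x right, y down, z forward; pixel columns grow to the right and rows downward; lengths in m; the calibration is good to about 2 mm. A picture is of the moment at which its call begins: read the wrist's pose just before it. There is no depth.
- close_job(): hands the job in, once; it reports no verdict.
The state is a dict: "clock": time; "joint_pos": joint angles; "qvel": joint speeds; "tau": joint torques, N m; "tool_pos": TCP position; "orientation": TCP orientation; "force": force on the tool from outside, world axes, zero at the start; "moment": the same for the moment, N m; "opening": finger opening in m.
Only numpy, scipy, OpenCV 4.12 (cv2) and the standard library are available. Lean on these libraries where they do the work, as an engineer would, in place of code of your own. Each camera call takes 0.05 s, during which the arm holds its last target.

TASK

Put the slotted cover plate on the open stage-drive housing: slide it in under the raised wing nut so that its slot straddles the centre stud, and let it down flush in its pocket. Then spin the wing nut down clockwise until it is snug and clamps the cover, finger-tight and not forced, and let go; leave the other things on the bench alone.

Things in the scene. Friction and masses are not known exactly. Their poses are not given: they have to be found in the camera images.
- housing: Dark metal box, open on top, fixed on the bench. Origin: bench level, on the axis of the upright centre stud; z up. Outside: x = -104 to +59, y = -59 to +59 mm, 65 mm high to its aluminium rim. Its -x end faces roughly to the robot. The stud is 8 mm thick and fixed; the wing nut never leaves it. The cover goes in level towards the housing's +x, between rim and nut, then down.
- seat (a point): Point on the stud axis, 60 mm above the bench, level with the 8 mm wide ledge that carries the cover; axes as the housing. The seated cover has its origin here and its axes along these. The pocket above the ledge is 5 mm deep, x = -92 to +47, y = -47 to +47 mm, bounded by the rim: 2 mm play on every side of the cover.
- cover: Loose aluminium plate 135 x 90 x 5 mm, 0.15 to 0.23 kg, flat on the bench. Origin: on its underside, where the stud axis belongs; plate x = -90 to +45, y = -45 to +45 mm. A slot 14 mm wide along y = 0 is open at the +x edge and ends square at x = -5.5 mm (slot end touching the stud = cover 1.5 mm too far along +x).
- cover_grip (a point): On the black handle rib that stands on the cover: 28 mm long along x, 12 mm thick along y, rising from 5 to 35 mm above the cover's underside. The point is in the rib's middle, at x = -68 mm and 22 mm above the cover's underside; axes as the cover.
- wing_nut: Steel wing nut on the stud. Origin: centre of its underside, z up. Flange 28 mm across, 4 mm thick; above it an upright wing blade 48 mm long (its x), 10 mm thick (its y), top 34 mm above the origin. The underside starts 17 to 20 mm above seat. Clockwise from above lowers it 20 mm a turn; about 0.06 N m spins it and it stays where it is left.
- wings (a point): Middle of the wing blade, on the stud axis, 22 mm above the nut's underside; turns with the nut. The nut meets the seated cover when its underside is 5 mm above seat; there the torque rises steeply. Snug: 0.1 to 0.5 rad past first touch, the felt torque 0.1 to 0.3 N m above that of free spinning; it then clamps with 6 to 100 N (more is forced) and holds when let go.
- objective: Bystander: steel microscope objective, 34 mm across, 48 mm high, standing; origin under its centre.
- positioner: Bystander: dark probe positioner block 70 x 50 mm, about 56 mm high, with three small knobs and a probe arm towards its -x; origin under its centre.
- wafer_shipper: Bystander: flat round clear wafer shipper, 110 mm across, 12 mm high; origin under its centre.

How it is judged (in metres and radians):
On the way, in this order (a step that is already met when the one before it is completed fails the run):
1. the cover lies home in the pocket with its slot round the stud (horizontal distance between cover and seat below 0.004 m and z of cover in the frame of seat below 0.0015 m and angle between cover's own z axis and vertical below 0.02 rad and angle between the x axis of cover and the x axis of seat, either way round below 0.08 rad and contact force between wing_nut and cover below 2 N), for 0.2 s.
2. the wing nut has been spun down and clamps the cover (contact force between wing_nut and cover above 6 N), for 0.2 s.
At the end, for the whole second after the job is handed in: The cover lies at rest, flush in the pocket (origin within 4 mm of seat in plan and 1.5 mm in height, level within 0.02 rad, square within 0.08 rad), the stud in its slot, and the wing nut, let go, presses on it with more than 6 N (horizontal distance between cover and seat below 0.004 m and z of cover in the frame of seat between -0.003 and 0.0015 m and angle between cover's own z axis and vertical below 0.02 rad and angle between the x axis of cover and the x axis of seat, either way round below 0.08 rad and contact force between wing_nut and cover above 6 N and linear speed of cover below 0.01 m/s); the robot touches nothing.
It fails at once if the nut is forced: more than 100 N on the cover (contact force between wing_nut and cover above 100 N).
It fails at once if the objective is moved more than 20 mm (distance of objective from where it was at the start of the episode above 0.02 m).
It fails at once if the positioner is moved more than 20 mm (distance of positioner from where it was at the start of the episode above 0.02 m).
It fails at once if the wafer shipper is moved more than 20 mm (distance of wafer_shipper from where it was at the start of the episode above 0.02 m).
It also fails if it takes over 72 s, if anything falls off the work surface, if the arm or the gripper's body presses on something with over 40 N, if the wrist force passes 120 N, or if a joint passes its speed limit or range.

## Working session

There is one attempt and no reset: what is moved stays moved. The work goes in short steps, Python scripts to look and compute and a tool call to move; the robot and the scene stay as the last step left them, time stands still between calls to the robot, and variables do not carry over. Pictures are saved under pics/ and viewed, and the job is handed in when it is done.

Besides the shell and the picture viewer there is one more tool, called as name(argument=value, ...), one argument or row to a line, values as JSON. jog_arm: Moves the arm, as the interface text tells. Its arguments: {"type":"object","properties":{"commands":{"type":"array","items":{"type":"array","items":{"type":"number"}}},"fingers":{"type":"number"}},"required":["commands"]}

```bash
mkdir -p pics
cat > h.py <<'E'
import numpy as np,cv2,pickle
from plant import get_obs,snapshot,close_job,hold_point_z
def shot(n,f):
    s=snapshot(n); cv2.imwrite(f'pics/{f}.png',s['image'][:,:,::-1]); pickle.dump(s,open(f'pics/{f}.pkl','wb')); return s
E
python3 - <<'E'
from h import *
print(get_obs(),hold_point_z)
for n in('scene','top','wrist'):
    s=shot(n,n+'0'); print(n,{k:v for k,v in s.items() if k!='image'})
E
```

```text
{'clock': 0.0, 'joint_pos': array([ 8.52629949e+01,  2.05902454e+01,  6.33372451e-01, -2.13932810e-02,
       -7.01346669e+01, -1.65072555e+01]), 'qvel': array([ 0.08185378,  0.00175783,  0.05304462, -0.01910167,  0.03308341,
        0.079235  ]), 'tau': array([-1.44530886e-04, -5.82714021e+01,  2.93043727e+01,  6.99717969e+00,
        6.93194437e-03, -1.75071955e-04]), 'tool_pos': array([0.2444188 , 0.62866709, 0.22562905]), 'orientation': array([ 1.79906518e+02, -6.73035923e-03, -2.12515409e+01]), 'force': array([-0.15666718, -0.13270055, -0.43688465]), 'moment': array([0.01218171, 0.03007727, 0.00338494]), 'opening': 0.0877582758452486} 0.0188
scene {'fov_y': 56.911035210160335, 'cx': 281.38064734246274, 'cy': 206.73512695860057, 'rvec': array([ 1.96793877,  0.79259403, -0.4544347 ]), 'tvec': array([-0.40958271, -0.11698337,  1.37109319])}
top {'fov_y': 57.991209216002694, 'cx': 276.69089942520884, 'cy': 204.48286468464164, 'rvec': array([ 2.20026109, -2.1921231 ,  0.06974217]), 'tvec': array([-0.01036585,  0.55790655,  1.1205714 ])}
wrist {'fov_y': 68.54706899862641, 'cx': 278.07784597653347, 'cy': 211.4928811635732, 'mount': array([[-8.59113416e-06, -9.51279081e-01, -3.08331171e-01,
         8.40227632e-02],
       [ 9.99999038e-01,  4.19451757e-04, -1.32197730e-03,
         8.62675565e-05],
       [ 1.38689940e-03, -3.08330885e-01,  9.51278162e-01,
        -1.58741563e-01],
       [ 0.00000000e+00,  0.00000000e+00,  0.00000000e+00,
         1.00000000e+00]])}
```

View pics/scene0.png

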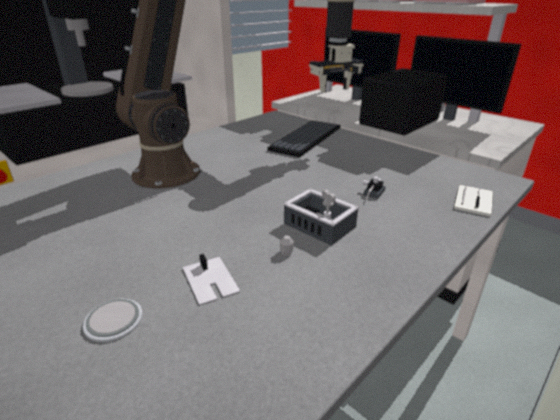

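View pics/top0.png

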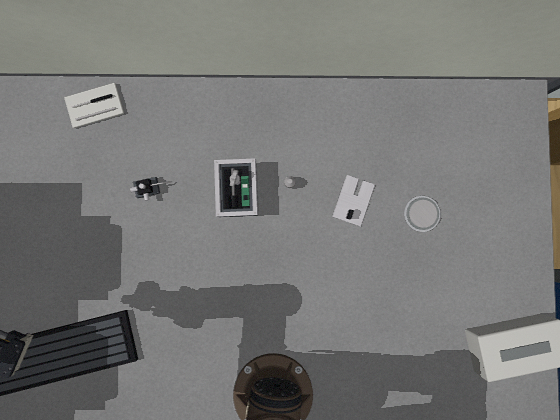

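View pics/wrist0.png

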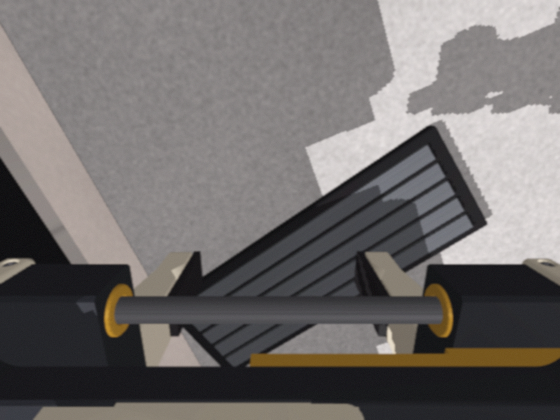

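```bash
cat >> h.py <<'E'
from scipy.spatial.transform import Rotation as Rot
def K(s):
    f=s['image'].shape[0]/2/np.tan(np.radians(s['fov_y']/2)); return np.array([[f,0,s['cx']],[0,f,s['cy']],[0,0,1]])
def pose(s,ob=None):
    """cam->world R,c"""
    if 'rvec' in s:
        R=Rot.from_rotvec(s['rvec']).as_matrix().T; return R,-R@s['tvec']
    Rt=Rot.from_euler('xyz',ob['orientation'],degrees=True).as_matrix(); M=s['mount']
    return Rt@M[:3,:3], Rt@M[:3,3]+ob['tool_pos']
def p2w(s,uv,z,ob=None):
    R,c=pose(s,ob); uv=np.atleast_2d(uv).astype(float)
    d=(R@np.linalg.inv(K(s))@np.c_[uv,np.ones(len(uv))].T).T
    return c+d*((z-c[2])/d[:,2])[:,None]
def w2p(s,P,ob=None):
    R,c=pose(s,ob); q=(np.atleast_2d(P)-c)@R; q=q@K(s).T; return q[:,:2]/q[:,2:]
def wshot(f):
    ob=get_obs(); s=shot('wrist',f); pickle.dump((s,ob),open(f'pics/{f}.pkl','wb')); return s,ob
E
python3 - <<'E'
from h import *
s=pickle.load(open('pics/top0.pkl','rb'))
print(pose(s))
im=cv2.imread('pics/top0.png')
a=cv2.resize(im[140:240,200:300],None,fx=5.5,fy=5.5,interpolation=cv2.INTER_CUBIC)
b=cv2.resize(im[165:235,320:385],None,fx=8,fy=8,interpolation=cv2.INTER_CUBIC)
cv2.imwrite('pics/ca.png',a);cv2.imwrite('pics/cb.png',b)
print('base',p2w(s,[273,390],0),'housing rim',p2w(s,[[215,160],[256,159],[258,215],[217,216]],.065))
print('cover',p2w(s,[[348,176],[375,182],[360,226],[333,216]],.005), 'grip',p2w(s,[350,214],.035))
print('obj,ship,pos',p2w(s,[[290,182],[422,213],[148,187]],0.02))
E
```

```text
(array([[ 0.0035035 , -0.99840075,  0.05642394],
       [-0.99996827, -0.00390149, -0.00694494],
       [ 0.00715397, -0.05639781, -0.99838275]]), array([ 4.93823587e-01, -4.06551880e-04,  1.15029802e+00]))
base [[0.00904328 0.00058584 0.        ]] housing rim [[0.68298331 0.1704511  0.065     ]
 [0.6864567  0.05224636 0.065     ]
 [0.52478851 0.04545754 0.065     ]
 [0.52149292 0.16268897 0.065     ]]
cover [[ 0.64625189 -0.22517171  0.005     ]
 [ 0.62825036 -0.30732265  0.005     ]
 [ 0.49439553 -0.2604085   0.005     ]
 [ 0.52431618 -0.17886013  0.005     ]] grip [[ 0.52959809 -0.22438553  0.035     ]]
obj,ship,pos [[ 0.62538278 -0.04794186  0.02      ]
 [ 0.5338763  -0.44316209  0.02      ]
 [ 0.60852706  0.3764889   0.02      ]]
```

View pics/ca.png

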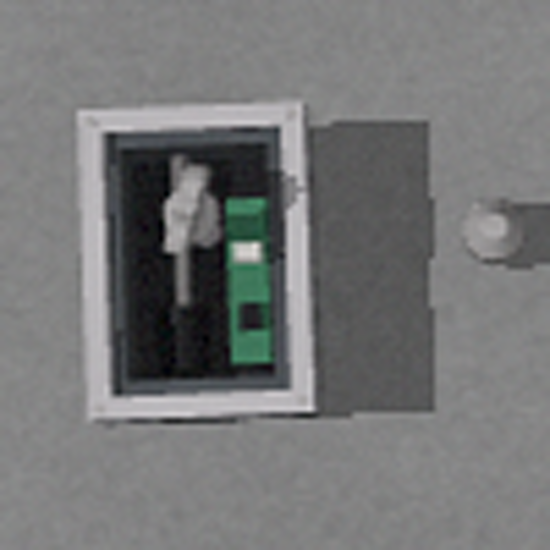

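View pics/cb.png

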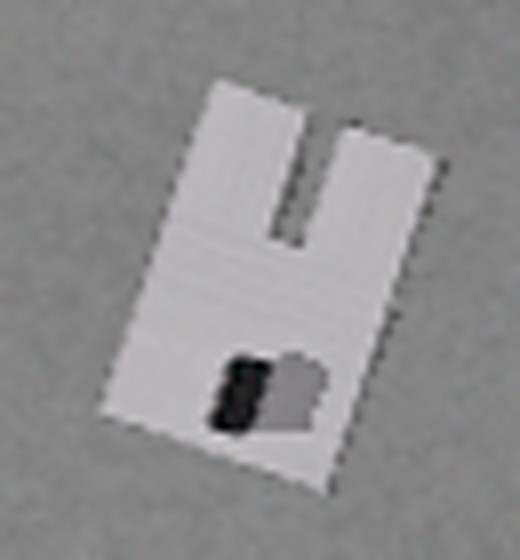

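jog_arm(
  commands=[
    [14,-26,0,0],
    [14,-26,0,0],
    [14,-26,0,0],
    [14,-26,0,0],
    [14,-26,0,0],
    [14,-26,0,0],
    [14,-26,0,0],
    [14,-26,0,0],
    [14,-26,0,0],
    [14,-26,0,0],
  ],
)

```text
clock: 0.98
tool_pos: [0.3849, 0.3676, 0.2265]
orientation: [180.0, 0.0, -21.2]
force: [0.5, -0.7, 0.4]
opening: 0.0876
```

jog_arm(
  commands=[
    [15,-27,0,1],
    [15,-27,0,1],
    [15,-27,0,1],
    [15,-27,0,1],
    [15,-27,0,1],
    [15,-27,0,1],
    [15,-27,0,1],
    [15,-27,0,1],
    [15,-27,0,1],
    [0,0,0,0],
  ],
)

```text
clock: 1.82
tool_pos: [0.5209, 0.1225, 0.2262]
orientation: [179.9, 0.0, -12.4]
force: [-0.4, 0.6, 0.2]
opening: 0.0879
```

Run:
```python
from h import *
s,ob=wshot('w1'); print(ob['clock'],ob['tool_pos'],ob['orientation'],ob['joint_pos'],ob['qvel'])
im=s['image'][:300,:,::-1]; cv2.imwrite('pics/w1b.png',cv2.resize(im,(800,429),interpolation=cv2.INTER_CUBIC))
```

```text
1.8167 [0.52090864 0.12246625 0.22620598] [ 1.79932056e+02  1.85542108e-02 -1.23589917e+01] [ 3.42589816e+01  7.40335322e+00 -1.69605463e+01  3.64088595e-02
 -6.56982297e+01  4.33670359e+01] [ 3.50517234 -0.70746355 -0.77624011 -0.9986086   0.33578557 -6.76958167]
```

View pics/w1b.png

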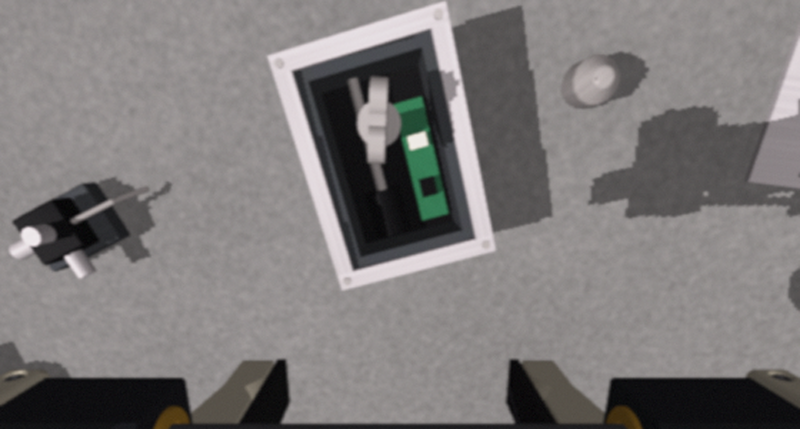

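Run:
```python
from h import *
from scipy.optimize import least_squares
s,ob=pickle.load(open('pics/w1.pkl','rb'))
im=s['image']; g=im.min(2)
m=((g>165)).astype(np.uint8); m[230:]=0
n,l,st,c=cv2.connectedComponentsWithStats(m)
i=1+np.argmax(st[1:,4]); print(st[i],c[i])
cn=max(cv2.findContours((l==i).astype(np.uint8),cv2.RETR_EXTERNAL,cv2.CHAIN_APPROX_NONE)[0],key=len)[:,0].astype(float)
cn=cn[cn[:,1]>1]
W=p2w(s,cn,.065,ob)[:,:2]
def res(p):
    t=np.radians(p[2]);R=np.array([[np.cos(t),-np.sin(t)],[np.sin(t),np.cos(t)]])
    q=(W-p[:2])@R+[22.5e-3,0]
    d=np.abs(q)-np.array([.0815,.059]); return np.max(d,1)
r=least_squares(res,[.626,.109,2.7],loss='soft_l1',f_scale=.001,x_scale=[.01,.01,1]); print(r.x,np.sqrt(np.mean(r.fun**2)), np.percentile(res(r.x),[5,50,95]))
x,y,t=r.x
t=np.radians(t);R=np.array([[np.cos(t),-np.sin(t)],[np.sin(t),np.cos(t)]])
P=[]; 
v=im[:,:,::-1].copy()
for z,bx in((.065,(-.104,.059,.059)),(.065,(-.092,.047,.047))):
    q=np.array([[bx[0],-bx[2]],[bx[1],-bx[2]],[bx[1],bx[2]],[bx[0],bx[2]]])@R.T+[x,y]
    pp=w2p(s,np.c_[q,np.full(4,z)],ob); cv2.polylines(v,[(pp*16).astype(int)],True,(0,0,255),1,cv2.LINE_AA,4)
for z in(.06,.079,.114):
    pp=w2p(s,[[x,y,z]],ob)[0]; print(z,pp); cv2.circle(v,tuple(int(a*16) for a in pp),16,(0,255,0),-1,shift=4)
cv2.imwrite('pics/w1c.png',cv2.resize(v[0:215,170:370],None,fx=2.7,fy=2.7,interpolation=cv2.INTER_CUBIC))
s0=pickle.load(open('pics/top0.pkl','rb')); print('top pred stud corners', w2p(s0,np.c_[q,np.full(4,.065)]))
```

```text
[ 187    1  160  202 6978] [268.39868157  97.29908283]
[0.62734484 0.11189298 2.59719786] 0.00035161853380202493 [-0.00038889  0.00014024  0.00067847]
0.06 [265.54914298  87.81170765]
0.079 [264.75051585  86.30042664]
0.114 [262.97813771  82.94646915]
top pred stud corners [[252.68081853 210.51931494]
 [250.83772099 162.42267533]
 [218.24289098 163.73626157]
 [219.85338322 211.88191062]]
```

View pics/w1c.png

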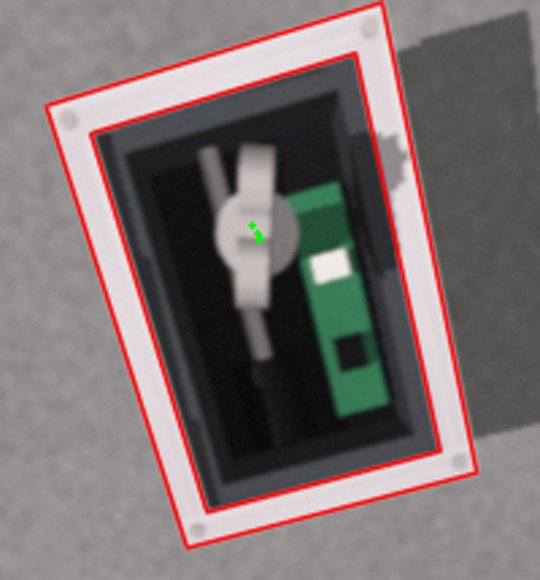

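jog_arm(
  commands=[
    [-6,-41,0,-1],
    [-6,-41,0,-1],
    [-6,-41,0,-1],
    [-6,-41,0,-1],
    [-6,-41,0,-1],
    [-6,-41,0,-1],
    [-6,-41,0,-1],
    [-6,-41,0,-1],
    [0,0,0,0],
    [0,0,0,0],
  ],
)

```text
clock: 2.7
tool_pos: [0.4709, -0.2034, 0.2263]
orientation: [180.0, 0.0, -20.5]
force: [-0.5, 0.8, -0.2]
opening: 0.0875
```

Run:
```python
from h import *
s,ob=wshot('w2'); print(ob['clock'],ob['tool_pos'],ob['orientation'],ob['joint_pos'],ob['qvel'])
im=s['image'][:300,:,::-1]; cv2.imwrite('pics/w2b.png',cv2.resize(im,(800,429),interpolation=cv2.INTER_CUBIC))
```

```text
2.7 [ 0.47085343 -0.20335275  0.22626326] [ 1.79998188e+02  3.30947728e-02 -2.04772247e+01] [-1.40579645e+00  5.21417684e+00 -1.94657882e+01 -1.00136489e-02
 -6.53519056e+01  7.09327509e+01] [ 3.30978022 -0.45706542 -0.24741749 -0.21441944  0.15050132 -0.91626428]
```

View pics/w2b.png

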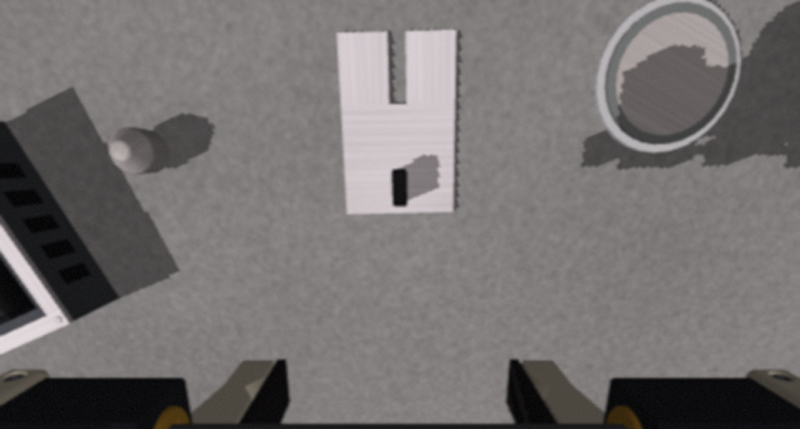

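```bash
cat > fit.py <<'E'
from h import *
from scipy.optimize import least_squares
def rot(t): t=np.radians(t); return np.array([[np.cos(t),-np.sin(t)],[np.sin(t),np.cos(t)]])
def fitcover(s,ob,z,guess,th=165,rowmax=230,roi=None):
    g=s['image'].min(2); m=(g>th).astype(np.uint8); m[rowmax:]=0
    if roi: 
        k=np.zeros_like(m); k[roi[1]:roi[3],roi[0]:roi[2]]=1; m*=k
    n,l,st,c=cv2.connectedComponentsWithStats(m)
    pg=w2p(s,[[*(np.array(guess[:2])+rot(guess[2])@[-.03,0]),z]],ob)[0]
    i=l[int(pg[1]),int(pg[0])]; print(st[i],pg)
    cn=max(cv2.findContours((l==i).astype(np.uint8),cv2.RETR_EXTERNAL,cv2.CHAIN_APPROX_NONE)[0],key=len)[:,0].astype(float)
    cn=cn[(cn[:,1]>1)&(cn[:,1]<rowmax-2)]
    W=p2w(s,cn,z,ob)[:,:2]
    def res(p):
        q=(W-p[:2])@rot(p[2])
        d=np.abs(q+[.0225,0])-np.array([.0675,.045]); a=np.max(d,1)
        slot=np.maximum(-.0055-q[:,0],np.abs(q[:,1])-.007)  # <0 inside slot
        b=np.where(np.abs(a)<np.abs(slot),a,slot); return b
    r=least_squares(res,guess,loss='soft_l1',f_scale=.0007,x_scale=[.01,.01,1])
    print('cover',r.x,'rms',np.sqrt(np.mean(r.fun**2)),np.percentile(res(r.x),[5,50,95]))
    return r.x
E
python3 - <<'E'
from fit import *
s,ob=pickle.load(open('pics/w2.pkl','rb'))
x,y,t=fitcover(s,ob,.005,[.594,-.25,-20])
g=np.array([x,y])+rot(t)@[-.068,0]; print('rib',g)
v=s['image'][:,:,::-1].copy()
q=np.array([[-.09,-.045],[.045,-.045],[.045,-.007],[-.0055,-.007],[-.0055,.007],[.045,.007],[.045,.045],[-.09,.045]])@rot(t).T+[x,y]
pp=w2p(s,np.c_[q,np.full(8,.005)],ob); cv2.polylines(v,[(pp*16).astype(int)],True,(0,0,255),1,cv2.LINE_AA,4)
q=np.array([[-.082,-.006],[-.054,-.006],[-.054,.006],[-.082,.006]])@rot(t).T+[x,y]
pp=w2p(s,np.c_[q,np.full(4,.035)],ob); cv2.polylines(v,[(pp*16).astype(int)],True,(0,255,0),1,cv2.LINE_AA,4)
cv2.imwrite('pics/w2c.png',cv2.resize(v[10:160,220:340],None,fx=4,fy=4,interpolation=cv2.INTER_CUBIC))
print('delta mm', (g-ob['tool_pos'][:2])*1000,'turn',t-ob['orientation'][2])
E
```

```text
[ 236   21   83  129 8416] [279.20557123  95.42812099]
cover [  0.59420191  -0.24844422 -19.22081231] rms 0.0007059735436251493 [-0.00118294 -0.00043739  0.00080484]
rib [ 0.52999244 -0.22605796]
delta mm [ 59.139011   -22.70521033] turn 1.2564124144359106
```

View pics/w2c.png

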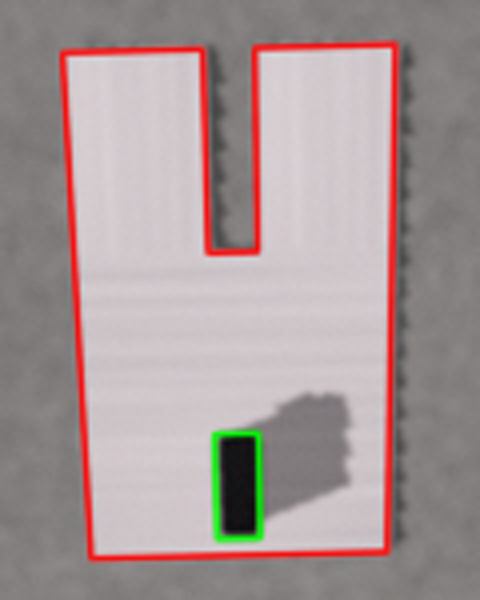

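jog_arm(
  commands=[
    [29.5,-11.4,0,0.6],
    [29.6,-11.3,0,0.6],
    [0,0,-40,0],
    [0,0,-40,0],
    [0,0,-40,0],
    [0,0,-40,0],
    [0,0,-36,0],
    [0,0,-15,0],
    [0,0,-4,0],
    [0,0,0,0],
  ],
  fingers=40,
)

```text
clock: 3.58
tool_pos: [0.5306, -0.223, 0.0105]
orientation: [180.0, 0.1, -18.9]
force: [0.2, -0.1, 0.9]
opening: 0.0401
```

Run:
```python
from h import *
s,ob=wshot('w3'); print(ob['clock'],ob['tool_pos'],ob['orientation'],ob['force'],ob['opening'],(np.array([0.52999,-0.22606])-ob['tool_pos'][:2])*1000)
```

```text
3.5833 [ 0.53062272 -0.22296896  0.01053393] [ 1.79959199e+02  1.38089036e-01 -1.89063133e+01] [ 0.24830037 -0.13398003  0.88028334] 0.04010431054520305 [-0.63271812 -3.09103706]
```

View pics/w3.png

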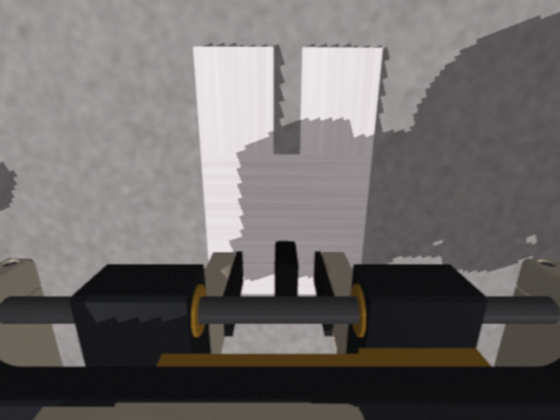

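jog_arm(
  commands=[
    [-0.6,-3,0,-0.3],
    [0,0,0,0],
    [0,0,0,0],
    [0,0,0,0],
    [0,0,0,0],
    [0,0,0,0],
    [0,0,0,0],
    [0,0,0,0],
    [0,0,0,0],
    [0,0,0,0],
  ],
  fingers=40,
)

```text
clock: 4.47
tool_pos: [0.5301, -0.2276, 0.0115]
orientation: [180.0, 0.0, -19.3]
force: [-0.5, 0.1, 0.4]
opening: 0.0399
```

Run:
```python
from fit import *
s,ob=wshot('w3b'); print(ob['clock'],ob['tool_pos'],ob['orientation'],ob['force'],ob['opening'],(np.array([0.52999,-0.22606])-ob['tool_pos'][:2])*1000)
v=s['image'][:,:,::-1].copy()
x,y,t=0.5942,-0.24844,-19.22
q=np.array([[-.09,-.045],[.045,-.045],[.045,-.007],[-.0055,-.007],[-.0055,.007],[.045,.007],[.045,.045],[-.09,.045]])@rot(t).T+[x,y]
pp=w2p(s,np.c_[q,np.full(8,.005)],ob); cv2.polylines(v,[(pp*16).astype(int)],True,(0,0,255),1,cv2.LINE_AA,4)
cv2.imwrite('pics/w3c.png',v)
```

```text
4.4667 [ 0.53006009 -0.2276295   0.01149294] [ 1.79996113e+02  8.68423738e-03 -1.93464928e+01] [-0.47769687  0.10062177  0.35537186] 0.03987514918827378 [-0.07008774  1.56949902]
```

View pics/w3c.png

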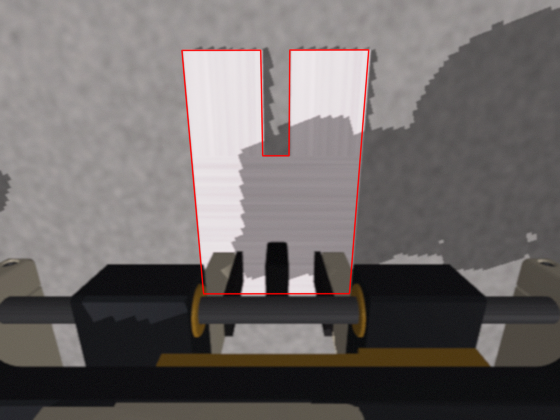

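jog_arm(
  commands=[
    [0,1.3,0,0],
    [0,0,0,0],
    [0,0,0,0],
    [0,0,0,0],
    [0,0,0,0],
    [0,0,0,0],
    [0,0,0,0],
    [0,0,0,0],
    [0,0,0,0],
    [0,0,0,0],
  ],
  fingers=0,
)

```text
clock: 5.35
tool_pos: [0.5301, -0.2263, 0.0116]
orientation: [180.0, 0.0, -19.3]
force: [0.3, 0.1, 0.4]
opening: 0.0117
```

jog_arm(
  commands=[
    [0,0,5,0],
    [0,0,15,0],
    [0,0,20,0],
    [0,0,20,0],
    [0,0,20,0],
    [0,0,20,0],
    [0,0,10,0],
    [0,0,0,0],
    [0,0,0,0],
    [0,0,0,0],
  ],
)

```text
clock: 6.18
tool_pos: [0.5292, -0.226, 0.1203]
orientation: [180.0, 0.1, -19.4]
force: [-0.3, 0.0, -2.7]
opening: 0.0116
```

Run:
```python
from fit import *
s,ob=wshot('w4'); print(ob['clock'],ob['tool_pos'],ob['orientation'],ob['force'],ob['moment'],ob['opening'])
shot('scene','s4')
```

```text
6.1833 [ 0.52917648 -0.22602677  0.12025317] [ 1.79997985e+02  1.13983550e-01 -1.93659615e+01] [-0.33093114  0.02270474 -2.73996118] [0.08062267 0.12346099 0.02638586] 0.01156305298500434
```

View pics/w4.png

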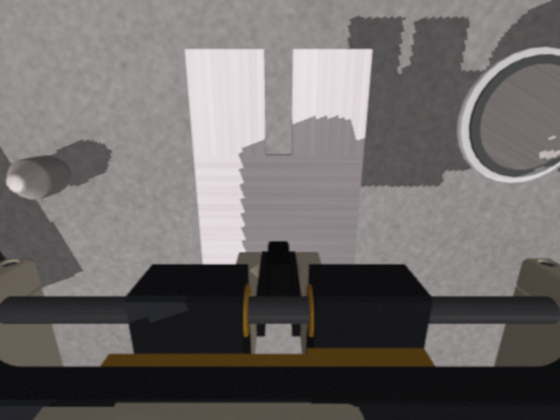

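View pics/s4.png

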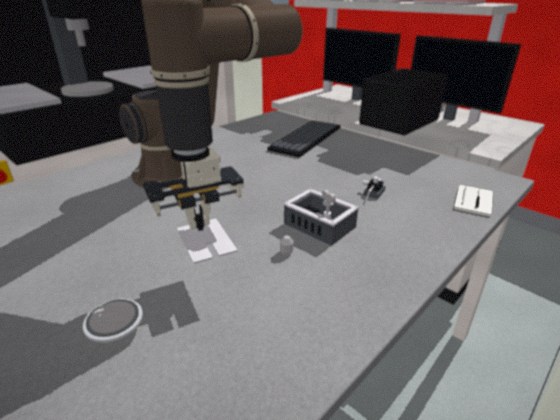

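Run:
```python
from fit import *
for nm,zz in(('w3b',.005),('w4',.1138)):
    s,ob=pickle.load(open(f'pics/{nm}.pkl','rb'))
    g=cv2.GaussianBlur(s['image'].min(2),(3,3),0).astype(int)
    print(nm,'front edge col 230:',g[44:56,230],' col 330:',g[44:56,330]); print('row 60 left',g[60,180:196],'right',g[60,362:380]); print('row 70 slot',g[70,258:272],g[70,284:300]);print('row200 left',g[200,192:206])
s,ob=pickle.load(open('pics/w4.pkl','rb'))
def T(uv):
    P=p2w(s,uv,.1138,ob); Rt=Rot.from_euler('xyz',ob['orientation'],degrees=True).as_matrix(); return (P-ob['tool_pos'])@Rt*1000
print(T([[230,49],[330,49],[187,60],[371,60],[265,70],[292,70],[198.5,200],[280,153.5]]))
```

```text
w3b front edge col 230: [144 143 140 130 124 144 185 216 227 228 228 228]  col 330: [152 153 151 143 140 161 197 220 225 225 225 225]
row 60 left [149 151 165 190 212 223 226 226 226 227 228 228 228 228 229 229] right [225 227 227 227 226 222 207 172 126  94  84  84  87  92 102 120 137 146]
row 70 slot [228 227 222 204 166 124  97  89  89  91 101 119 138 148] [147 147 148 149 152 163 184 208 222 227 227 227 228 229 229 229]
row200 left [147 148 157 178 202 219 225 226 226 226 226 226 226 225]
w4 front edge col 230: [146 145 144 149 168 195 214 221 222 222 222 222]  col 330: [141 142 142 149 168 194 213 219 220 220 220 220]
row 60 left [143 143 144 147 158 179 201 214 219 220 220 221 222 223 224 224] right [215 216 218 221 221 220 219 214 197 163 121  94  86  86  86  86  86  86]
row 70 slot [224 224 223 222 216 201 176 152 141 140 141 142 144 145] [141 139 139 139 139 139 142 153 177 202 217 221 222 222 224 225]
row200 left [146 144 144 148 163 187 208 218 220 220 220 220 220 220]
[[112.65908352 -23.25876944   6.22824434]
 [112.6477668   24.80333034   6.22995695]
 [107.86987634 -44.3766307    6.23702934]
 [107.85229467  44.94592795   6.24020532]
 [103.42116003  -6.55442788   6.24720958]
 [103.41902983   6.6734323    6.24767898]
 [ 37.21503545 -44.45202659   6.37758678]
 [ 62.87887588   0.87287042   6.32812521]]
```

jog_arm(
  commands=[
    [-27,0,0,2.2],
    [-27,0,0,2.2],
    [0,41,0,2.2],
    [0,41,0,2.2],
    [0,41,0,2.2],
    [0,41,0,2.2],
    [0,41,0,2.2],
    [0,41,0,2.2],
    [0,41,0,2.2],
    [0,41,0,2.2],
  ],
)

```text
clock: 7.12
tool_pos: [0.4752, 0.1035, 0.1209]
orientation: [180.0, 0.1, 2.8]
force: [1.3, 0.7, -2.0]
opening: 0.0116
```

jog_arm(
  commands=[
    [0,3,0,0],
    [0,0,-10,0],
    [0,0,-10,0],
    [0,0,-10,0],
    [0,0,-5,0],
    [0,0,0,0],
    [0,0,0,0],
    [0,0,0,0],
    [0,0,0,0],
    [0,0,0,0],
  ],
)

```text
clock: 7.95
tool_pos: [0.4764, 0.1047, 0.087]
orientation: [-180.0, -0.0, 2.6]
force: [-0.4, -0.1, -1.9]
opening: 0.0121
```

Run:
```python
from fit import *
s,ob=wshot('w5'); print(ob['clock'],ob['tool_pos'],ob['orientation'],ob['force'],ob['moment'],ob['opening'],ob['joint_pos'])
shot('scene','s5')
im=cv2.imread('pics/s5.png');cv2.imwrite('pics/s5b.png',cv2.resize(im[140:300,200:420],None,fx=3.6,fy=3.6,interpolation=cv2.INTER_CUBIC))
```

```text
7.95 [0.47642393 0.10470481 0.08702326] [-1.79971014e+02 -4.84109963e-02  2.63688041e+00] [-0.40131195 -0.06098561 -1.92417598] [-0.04053589  0.05414835  0.00409065] 0.012071189449316974 [ 3.55503287e+01  1.11650574e+01 -3.31644759e+01  2.75895804e-03
 -4.56140759e+01  5.70846350e+01]
```

View pics/w5.png

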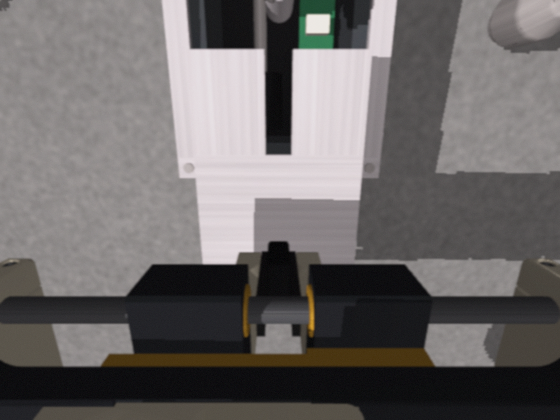

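View pics/s5b.png

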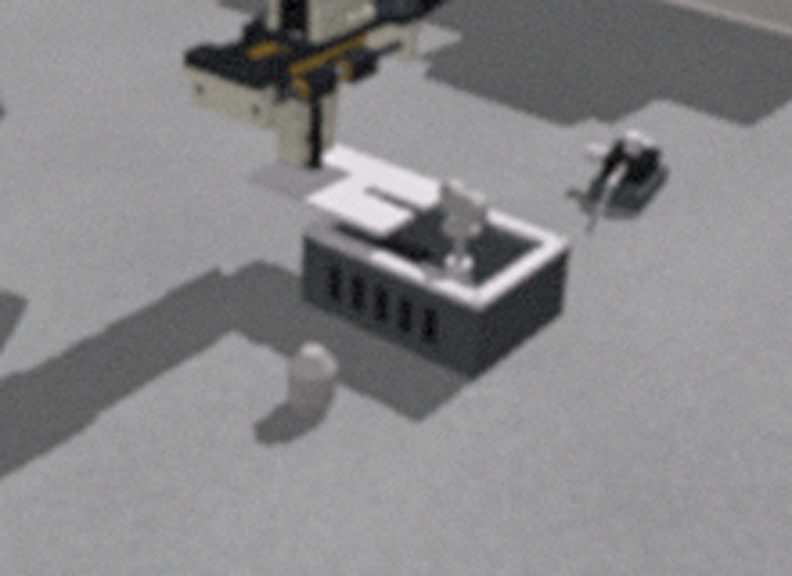

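Run:
```python
from fit import *
s,ob=pickle.load(open('pics/w5.pkl','rb'))
g=cv2.GaussianBlur(s['image'].min(2),(3,3),0).astype(int)
for r in(20,60,100,140): print(r,'L',g[r,164:186],'R',g[r,370:398])
for c in(190,): print('bot',g[170:186,c])
print('bot right',g[170:186,370])
```

```text
20 L [194 210 215 215 215 215 215 216 217 216 216 215 214 214 215 215 216 217
 217 218 218 213] R [165 192 208 214 215 214 214 214 215 216 216 215 214 213 212 212 214 214
 214 214 215 216 214 200 167 123  92  83]
60 L [140 141 150 169 193 210 215 215 214 214 215 217 217 217 216 215 213 213
 213 214 215 216] R [201 179 153 137 133 134 135 135 134 132 131 130 131 131 132 133 133 133
 132 126 112  96  86  83  83  82  81  80]
100 L [142 141 141 142 142 145 154 173 194 208 213 212 212 213 215 216 216 216
 215 213 211 212] R [133 132 133 133 132 130 129 128 128 128 130 131 132 132 131 123 109  93
  84  82  81  81  82  83  82  81  81  81]
140 L [142 143 143 143 143 142 141 141 141 144 153 172 192 204 207 207 207 209
 211 213 214 213] R [130 129 127 127 126 126 128 129 130 131 129 121 107  92  84  82  82  82
  83  84  84  85  85  84  85  85  85  84]
bot [179 183 191 200 206 209 206 192 167 148 140 140 140 141 142 143]
bot right [107 109 113 118 123 126 125 116 100  87  82  81  81  81  80  81]
```

Run:
```python
from fit import *
s,ob=pickle.load(open('pics/w5.pkl','rb'))
L=p2w(s,[[163.4,20],[167.4,60],[171.2,100],[175.2,140]],.065,ob)
R=p2w(s,[[394.5,20],[390.3,60],[386.3,100],[382.3,140]],.065,ob)
B=p2w(s,[[190,178.1],[370,178.1]],.065,ob)
print('width',np.linalg.norm(L-R,axis=1))
M=(L+R)/2; d=M[0]-M[3]; print('yaw mid',np.degrees(np.arctan2(d[1],d[0])), np.degrees(np.arctan2(*(L[0]-L[3])[[1,0]])),np.degrees(np.arctan2(*(R[0]-R[3])[[1,0]])))
u=rot(2.6)
hb=B.mean(0)[:2]; ms=M.mean(0)[:2]
# in housing axes
a=hb@u; b=ms@u
stud=u@np.array([a[0]+.104,b[1]]); print('stud',stud)
home=stud-u@[.0677,0]; 
d=(home-ob['tool_pos'][:2])*1000; print('TCP home',home,'delta mm',d, 'in housing',u.T@d)
# same for plate
z=ob['tool_pos'][2]-.0115+.005
F=p2w(s,[[230,48.7],[330,48.7]],z,ob)[:,:2].mean(0)@u; Sl=p2w(s,[[266,153.5],[291.5,153.5]],z,ob)[:,:2]@u
print('plate front->origin x',F[0]-.045,'slot', Sl, 'stud in u',stud@u)
```

```text
width [0.11870228 0.11862886 0.11877079 0.11880894]
yaw mid 2.5771579801057536 2.526498865764862 2.6278676654177024
stud [0.62670991 0.11142309]
TCP home [0.5590796  0.10835201] delta mm [82.65567369  3.64720151] in housing [82.7360334  -0.10606138]
plate front->origin x 0.5486031780072917 slot [[0.54359915 0.08962529]
 [0.5436104  0.07607405]] stud in u [0.63111924 0.08287895]
```

jog_arm(
  commands=[
    [0,0,-3,0],
    [0,0,-3,0],
    [6,0.3,0,0],
    [6,0.3,0,0],
    [6,0.3,0,0],
    [5,0.2,0,0],
    [4,0.2,0,0],
    [3,0.1,0,0],
    [0,0,0,0],
    [0,0,0,0],
  ],
)

```text
clock: 8.88
tool_pos: [0.5061, 0.106, 0.0804]
orientation: [180.0, 0.0, 2.6]
force: [-0.2, -0.7, -2.3]
opening: 0.0121
```

Run:
```python
from fit import *
s,ob=wshot('w6'); print(ob['clock'],ob['tool_pos'],ob['orientation'],ob['force'],ob['moment'])
shot('scene','s6')
im=cv2.imread('pics/s6.png');cv2.imwrite('pics/s6b.png',cv2.resize(im[170:250,270:370],None,fx=7,fy=7,interpolation=cv2.INTER_CUBIC))
cv2.imwrite('pics/w6b.png',cv2.resize(s['image'][:200,140:420,::-1],None,fx=2.8,fy=2.8,interpolation=cv2.INTER_CUBIC))
```

```text
8.8833 [0.50608916 0.10598512 0.08040473] [1.79993906e+02 1.89079519e-02 2.63561665e+00] [-0.2096829  -0.74792008 -2.25204167] [-0.05129212  0.13449486  0.00770371]
```

View pics/w6b.png

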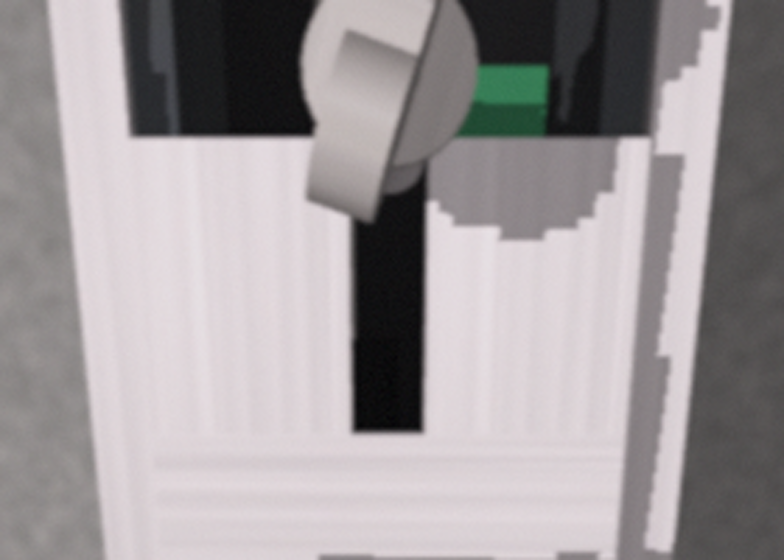

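View pics/s6b.png

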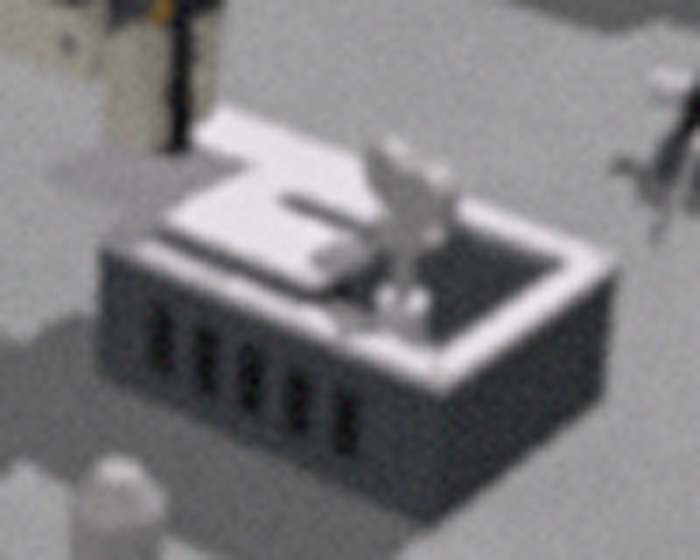

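jog_arm(
  commands=[
    [5,0.2,0,0],
    [5,0.3,0,0],
    [5,0.2,0,0],
    [6,0.3,0,0],
    [6,0.2,0,0],
    [6,0.3,0,0],
    [5,0.2,0,0],
    [3,0.2,0,0],
    [0,0,0,0],
    [0,0,0,0],
  ],
)

```text
clock: 9.82
tool_pos: [0.5471, 0.1079, 0.0804]
orientation: [180.0, 0.0, 2.6]
force: [-0.4, -0.6, -1.1]
opening: 0.0121
```

Run:
```python
from fit import *
s,ob=wshot('w7'); print(ob['clock'],ob['tool_pos'],ob['orientation'],ob['force'],ob['moment'])
cv2.imwrite('pics/w7b.png',cv2.resize(s['image'][:270,140:420,::-1],None,fx=2.2,fy=2.2,interpolation=cv2.INTER_CUBIC))
```

```text
9.8167 [0.54705988 0.1078727  0.08036106] [1.79992326e+02 2.33291555e-02 2.63575820e+00] [-0.39154817 -0.624819   -1.14506688] [-0.02788721  0.06641755  0.00232066]
```

View pics/w7b.png

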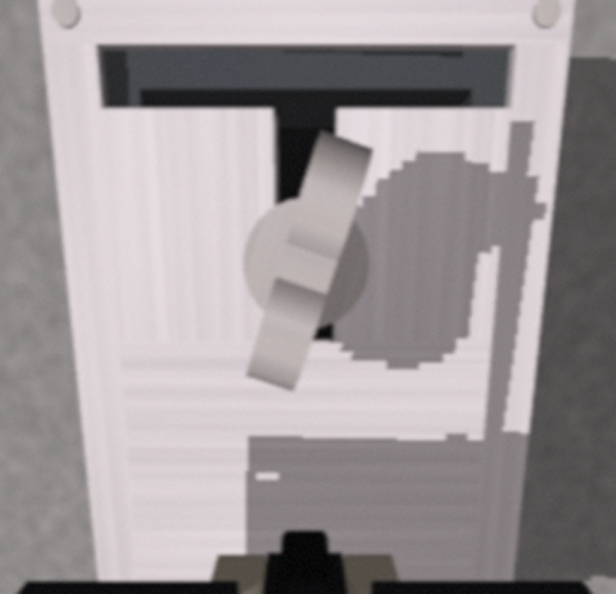

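Run:
```python
from fit import *
s,ob=pickle.load(open('pics/w7.pkl','rb'))
g=cv2.GaussianBlur(s['image'].min(2),(3,3),0).astype(int)
print(g[14:26,230],g[14:26,330],g[43:55,230],g[43:55,330]); print('r35',g[35,178:196],g[35,364:382]); print('outer r35',g[35,150:170],g[35,390:408]); print('plate slot r60',g[60,258:300])
u=rot(2.6); zt=ob['tool_pos'][2]-.0115+.005
A=p2w(s,[[230,20.3],[330,20.3]],.065,ob)[:,:2]@u; F=p2w(s,[[230,48.6],[330,48.6]],zt,ob)[:,:2]@u
print(A,F,'stud x',A[:,0]-.047,'plate x',F[:,0]-.045,'go',A[:,0]-.047-F[:,0]+.045)
```

```text
[212 213 214 215 210 185 139  98  81  76  73  72] [211 211 212 213 210 186 141 100  76  62  58  65] [ 28  27  27  29  49  98 159 199 214 216 216 215] [ 28  28  28  30  49  97 157 196 210 213 213 213]
r35 [212 214 215 215 213 203 178 139  98  70  53  45  43  42  42  42  42  42] [ 72  72  72  72  75  86 106 131 155 179 196 205 206 205 205 205 206 207]
outer r35 [140 140 139 139 140 139 138 136 137 145 164 186 201 207 207 206 206 207
 208 208] [208 210 212 212 211 206 189 156 116  90  82  81  81  80  80  80  80  80]
plate slot r60 [217 217 216 215 209 190 153 105  61  33  20  16  17  17  17  16  17  18
  18  17  18  17  17  17  19  23  36  54  65  66  61  55  55  76 121 169
 198 209 212 215 217 218]
[[0.67841441 0.10698064]
 [0.6784342  0.05754143]] [[0.66430852 0.10632728]
 [0.66433083 0.05821275]] stud x [0.63141441 0.6314342 ] plate x [0.61930852 0.61933083] go [0.01210589 0.01210338]
```

jog_arm(
  commands=[
    [4,0.2,0,0],
    [4,0.2,0,0],
    [3.8,0.1,0,0],
    [0,0,0,0],
    [0,0,-2,0],
    [0,0,-2,0],
    [0,0,-1.5,0],
    [0,0,-1,0],
    [0,0,-1,0],
    [0,0,0,0],
  ],
)

```text
clock: 10.7
tool_pos: [0.5587, 0.1084, 0.0728]
orientation: [180.0, 0.0, 2.7]
force: [0.2, 0.4, -2.4]
opening: 0.0115
```

Run:
```python
from fit import *
s,ob=wshot('w8'); print(ob['clock'],ob['tool_pos'],ob['orientation'],ob['force'],ob['moment'])
cv2.imwrite('pics/w8b.png',cv2.resize(s['image'][:270,140:420,::-1],None,fx=2.2,fy=2.2,interpolation=cv2.INTER_CUBIC))
```

```text
10.7 [0.55870191 0.10844917 0.07279571] [1.79989982e+02 2.14918220e-02 2.65955000e+00] [ 0.16062562  0.35491377 -2.38239312] [-0.06940349  0.07568263  0.01543682]
```

View pics/w8b.png

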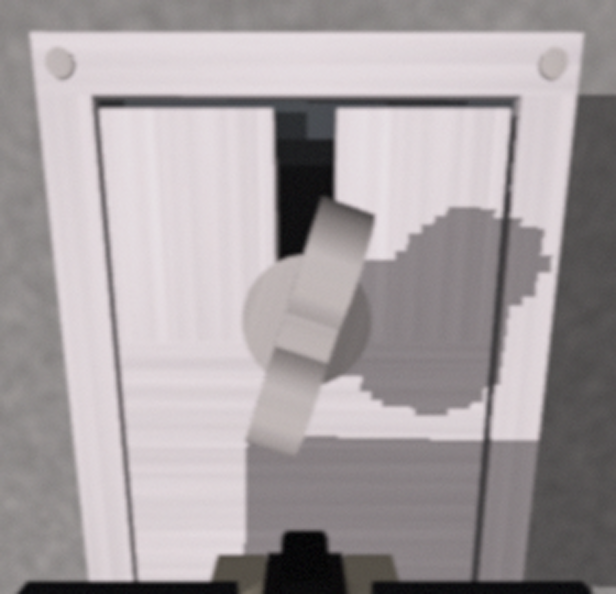

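jog_arm(
  commands=[
    [0,0,-0.5,0],
    [0,0,-0.5,0],
    [0,0,-0.3,0],
    [0,0,0,0],
    [0,0,0,0],
    [0,0,0,0],
    [0,0,0,0],
    [0,0,0,0],
    [0,0,0,0],
    [0,0,0,0],
  ],
)

```text
clock: 11.58
tool_pos: [0.5589, 0.1085, 0.0718]
orientation: [-180.0, -0.0, 2.7]
force: [-0.3, -0.2, -1.9]
opening: 0.0121
```

jog_arm(
  commands=[
    [0,0,-0.3,0],
    [0,0,-0.3,0],
    [0,0,-0.3,0],
    [0,0,-0.3,0],
    [0,0,0,0],
    [0,0,0,0],
    [0,0,0,0],
    [0,0,0,0],
    [0,0,0,0],
    [0,0,0,0],
  ],
)

```text
clock: 12.42
tool_pos: [0.559, 0.1085, 0.0715]
orientation: [-180.0, -0.0, 2.7]
force: [-3.8, 0.1, 8.2]
opening: 0.0115
```

Run:
```python
from fit import *
s,ob=wshot('w9'); print(ob['clock'],ob['tool_pos'],ob['orientation'],ob['force'],ob['moment'])
cv2.imwrite('pics/w9b.png',cv2.resize(s['image'][:270,140:420,::-1],None,fx=2.2,fy=2.2,interpolation=cv2.INTER_CUBIC))
```

```text
12.4167 [0.55895364 0.10852164 0.07151732] [-1.79997557e+02 -3.09253920e-02  2.67368068e+00] [-3.80339156  0.0793691   8.24091748] [-0.02173152  1.59282449 -0.05131502]
```

View pics/w9b.png

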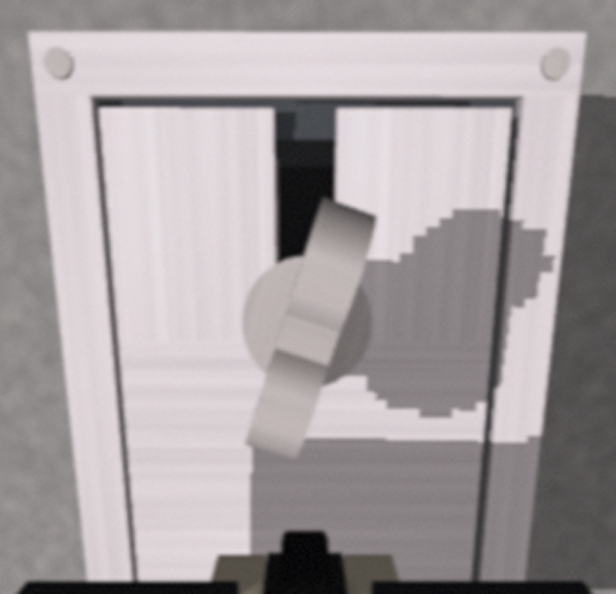

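jog_arm(
  commands=[
    [0,0,0,0],
    [0,0,0,0],
    [0,0,0,0],
    [0,0,0,0],
    [0,0,0,0],
    [0,0,0,0],
    [0,0,10,0],
    [0,0,25,0],
    [0,0,25,0],
    [0,0,10,0],
  ],
  fingers=32,
)

```text
clock: 13.3
tool_pos: [0.5606, 0.109, 0.1446]
orientation: [-179.9, -0.3, 2.7]
force: [1.4, 0.7, 0.5]
opening: 0.032
```

jog_arm(
  commands=[
    [-15,0,15,0],
    [-20,0,20,0],
    [-10,0,15,0],
    [0,0,10,0],
    [0,0,0,0],
    [0,0,0,0],
    [0,0,0,0],
    [0,0,0,0],
    [0,0,0,0],
    [0,0,0,0],
  ],
)

```text
clock: 14.13
tool_pos: [0.5138, 0.1083, 0.1997]
orientation: [180.0, 0.1, 2.6]
force: [-0.4, -0.7, 1.0]
opening: 0.0319
```

Run:
```python
from fit import *
s,ob=wshot('w10'); print(ob['clock'],ob['tool_pos'],ob['orientation'],ob['force'],ob['moment'],ob['opening'],ob['joint_pos'])
cv2.imwrite('pics/w10b.png',cv2.resize(s['image'][:250,160:400,::-1],None,fx=2.4,fy=2.4,interpolation=cv2.INTER_CUBIC))
```

```text
14.1333 [0.51383245 0.10830109 0.1996681 ] [1.79954866e+02 8.28482564e-02 2.63852860e+00] [-0.37795273 -0.74715576  1.04113912] [-0.03510736  0.01867289 -0.00260092] 0.031886855159645316 [ 3.33222979e+01  7.63988254e+00 -2.03170919e+01 -3.91635880e-03
 -6.21373067e+01  5.93180965e+01]
```

View pics/w10b.png

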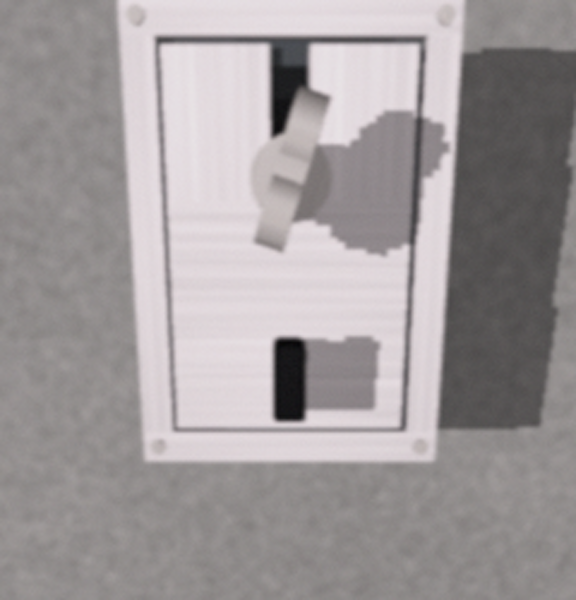

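Run:
```python
from fit import *
s,ob=pickle.load(open('pics/w10.pkl','rb'))
g=s['image'].min(2); m=(g>165).astype(np.uint8); m[230:]=0
n,l,st,c=cv2.connectedComponentsWithStats(m); i=1+np.argmax(st[1:,4])
cn=max(cv2.findContours((l==i).astype(np.uint8),cv2.RETR_EXTERNAL,cv2.CHAIN_APPROX_NONE)[0],key=len)[:,0].astype(float)
cn=cn[cn[:,1]>1]; W=p2w(s,cn,.065,ob)[:,:2]
def res(p):
    q=(W-p[:2])@rot(p[2])+[.0225,0]; return np.max(np.abs(q)-np.array([.0815,.059]),1)
r=least_squares(res,[.627,.111,2.6],loss='soft_l1',f_scale=.0007,x_scale=[.01,.01,1]); print('stud',r.x,np.sqrt(np.mean(r.fun**2)))
for z in(.100,.107,.112,.116):
    P=p2w(s,np.array([[318,92],[268,246]])/2.4+[160,0],z,ob); d=P[0]-P[1]
    print(z,'len',np.linalg.norm(d),'yaw',np.degrees(np.arctan2(d[1],d[0])),'mid',P.mean(0))
P=p2w(s,np.array([[251,178],[332,178]])/2.4+[160,0],.082,ob); print('flange',P,np.linalg.norm(P[0]-P[1]))
```

```text
stud [0.59682431 0.12491557 2.51827976] 0.021593833193177363
0.1 len 0.04778812783397418 yaw -16.688083777381664 mid [0.62722725 0.11087618 0.1       ]
0.107 len 0.0464929951097964 yaw -16.68808377738165 mid [0.6264344  0.11091513 0.107     ]
0.112 len 0.04556790030681223 yaw -16.688083777381642 mid [0.62586807 0.11094295 0.112     ]
0.116 len 0.04482782446442491 yaw -16.68808377738164 mid [0.62541501 0.1109652  0.116     ]
flange [[0.62650178 0.12481384 0.082     ]
 [0.62778033 0.09705122 0.082     ]] 0.02779203958778821
```

jog_arm(
  commands=[
    [28,0.7,-10,-4.8],
    [28,0.7,-15,-4.8],
    [28,0.7,-15,-4.8],
    [29,0.8,-15,-4.9],
    [0,0,-10,0],
    [0,0,-10,0],
    [0,0,0,0],
    [0,0,0,0],
    [0,0,0,0],
    [0,0,0,0],
  ],
  fingers=34,
)

```text
clock: 15.02
tool_pos: [0.627, 0.1117, 0.1271]
orientation: [-179.9, -0.1, -16.6]
force: [0.2, 0.2, 0.3]
opening: 0.0339
```

Run:
```python
from fit import *
s,ob=wshot('w11'); print(ob['clock'],ob['tool_pos'],ob['orientation'],ob['force'],ob['moment'],ob['opening'],ob['joint_pos'])
print((np.array([.6268,.1112])-ob['tool_pos'][:2])*1000)
```

```text
15.0167 [0.62699518 0.11174621 0.12710545] [-1.79923162e+02 -9.64683294e-02 -1.65922791e+01] [0.17122091 0.17681459 0.32011262] [-0.01296385  0.01286834 -0.02282177] 0.03390267844127012 [ 2.76402113e+01  2.13178774e+01 -1.19238383e+01  1.46528565e-02
 -5.66355642e+01  4.57595289e+01]
[-0.19518433 -0.54621116]
```

View pics/w11.png

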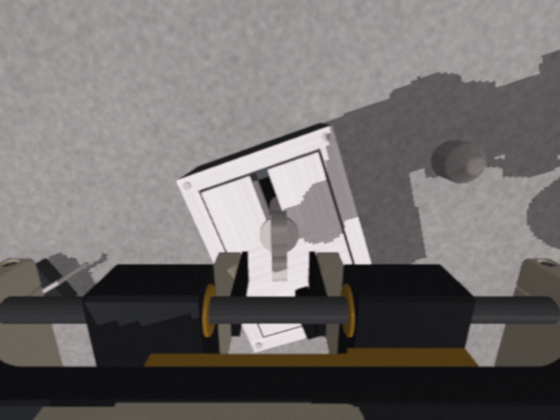

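jog_arm(
  commands=[
    [0,-0.3,-12,0],
    [0,0,-12,0],
    [0,0,-8,0],
    [0,0,-4,0],
    [0,0,-2,0],
    [0,0,-1,0],
    [0,0,0,0],
    [0,0,0,0],
    [0,0,0,0],
    [0,0,0,0],
  ],
)

```text
clock: 15.9
tool_pos: [0.6271, 0.1112, 0.087]
orientation: [-180.0, -0.0, -16.6]
force: [-0.1, 0.6, -0.1]
opening: 0.0337
```

jog_arm(
  commands=[
    [0,0,0,0],
    [0,0,0,0],
    [0,0,0,0],
    [0,0,0,0],
    [0,0,0,0],
    [0,0,0,0],
    [0,0,0,0],
    [0,0,0,0],
    [0,0,0,0],
    [0,0,0,0],
  ],
  fingers=0,
)

```text
clock: 16.73
tool_pos: [0.627, 0.1113, 0.0866]
orientation: [-180.0, -0.0, -16.6]
force: [-0.4, 1.4, 0.4]
opening: 0.0098
```

Run:
```python
from fit import *
s,ob=wshot('w12'); print(ob['clock'],ob['tool_pos'],ob['orientation'],ob['force'],ob['moment'],ob['opening'])
```

```text
16.7333 [0.62700292 0.11128079 0.08662284] [-1.79985646e+02 -9.76185797e-03 -1.66390386e+01] [-0.4269015   1.35880847  0.37581516] [ 6.27747776e-01 -3.04959769e-02 -5.27341717e-04] 0.009836716997022184
```

View pics/w12.png

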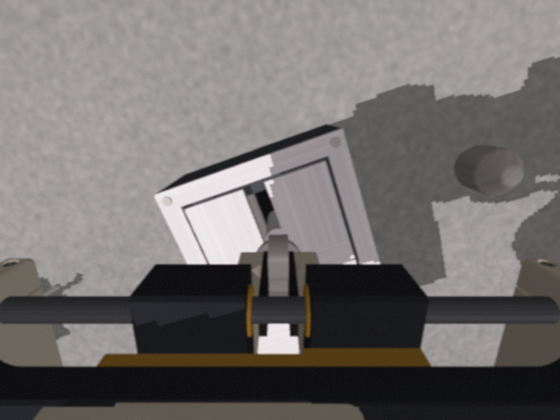

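jog_arm(
  commands=[
    [0,0,-0.1,-2],
    [0,0,-0.2,-4],
    [0,0,-0.3,-5],
    [0,0,-0.3,-5],
    [0,0,-0.3,-5],
    [0,0,-0.3,-5],
    [0,0,-0.3,-6],
    [0,0,-0.3,-6],
    [0,0,-0.3,-6],
    [0,0,-0.3,-6],
  ],
)

```text
clock: 17.62
tool_pos: [0.6271, 0.1114, 0.0839]
orientation: [-180.0, 0.0, -66.9]
force: [1.3, 1.8, -2.3]
opening: 0.0099
```

Run:
```python
from fit import *
ob=get_obs(); print(ob['clock'],ob['tool_pos'],ob['orientation'],ob['force'],ob['moment'],ob['opening'],ob['joint_pos'][5])
```

```text
17.6167 [0.62709915 0.11144759 0.08385125] [-1.79964496e+02  1.42985397e-02 -6.69365627e+01] [ 1.27299265  1.80704805 -2.29013154] [ 0.97784116 -0.26344435  0.09306966] 0.009948550420736488 -4.523486910301242
```

jog_arm(
  commands=[
    [0,0,-0.4,-7],
    [0,0,-0.4,-7],
    [0,0,-0.4,-7],
    [0,0,-0.4,-7],
    [0,0,-0.4,-7],
    [0,0,-0.4,-7],
    [0,0,-0.4,-7],
    [0,0,-0.4,-7],
    [0,0,-0.4,-7],
    [0,0,-0.3,-7],
  ],
)

```text
clock: 18.45
tool_pos: [0.6274, 0.1114, 0.0799]
orientation: [-180.0, 0.1, -137.0]
force: [1.5, 1.1, -2.1]
opening: 0.0098
```

jog_arm(
  commands=[
    [0,0,-0.4,-7],
    [0,0,-0.4,-7],
    [0,0,-0.4,-7],
    [0,0,-0.4,-7],
    [0,0,-0.4,-7],
    [0,0,-0.4,-7],
    [0,0,-0.4,-7],
    [0,0,-0.4,-7],
    [0,0,-0.2,-4],
    [0,0,0,0],
  ],
)

```text
clock: 19.28
tool_pos: [0.6275, 0.1112, 0.0766]
orientation: [180.0, 0.1, 163.2]
force: [2.3, 0.8, -0.7]
opening: 0.0097
```

Run:
```python
from fit import *
ob=get_obs(); print(ob['clock'],ob['tool_pos'],ob['orientation'],ob['force'],ob['moment'],ob['opening'],ob['joint_pos'])
```

```text
19.2833 [0.62751685 0.11117398 0.07661211] [1.79971463e+02 5.36574558e-02 1.63175564e+02] [ 2.28774513  0.78031943 -0.6812703 ] [ 0.29233727 -1.14196402 -0.02592124] 0.0097107759508443 [ 2.75726420e+01  2.43024956e+01 -1.48154521e+01  2.21236034e-02
 -5.08237505e+01 -1.34411032e+02]
```

jog_arm(
  commands=[
    [0,0,0,0],
    [0,0,0,0],
    [0,0,0,0],
    [0,0,0,0],
    [0,0,5,0],
    [0,0,10,0],
    [0,0,12,0],
    [0,0,8,0],
    [0,0,2,0],
    [0,0,0,7],
  ],
  fingers=34,
)

```text
clock: 20.12
tool_pos: [0.6276, 0.1115, 0.1154]
orientation: [179.9, 0.1, 170.3]
force: [0.3, -0.0, -0.3]
opening: 0.0338
```

jog_arm(
  commands=[
    [0,0,0,7],
    [0,0,0,7],
    [0,0,0,7],
    [0,0,0,7],
    [0,0,0,7],
    [0,0,0,7],
    [0,0,0,7],
    [0,0,0,7],
    [0,0,0,7],
    [0,0,0,7],
  ],
)

```text
clock: 20.95
tool_pos: [0.6269, 0.1111, 0.1139]
orientation: [-180.0, 0.0, -119.3]
force: [0.3, 0.1, -0.9]
opening: 0.0342
```

jog_arm(
  commands=[
    [0,0,0,7],
    [0,0,0,7],
    [0,0,0,7],
    [0,0,0,7],
    [0,0,0,7],
    [0,0,0,7],
    [0,0,0,7],
    [0,0,0,7],
    [0,0,0,7],
    [0,0,0,7],
  ],
)

```text
clock: 21.78
tool_pos: [0.6269, 0.1112, 0.114]
orientation: [-180.0, -0.0, -49.3]
force: [0.2, 0.0, 0.4]
opening: 0.0336
```

jog_arm(
  commands=[
    [0,0,0,7],
    [0,0,0,7],
    [0,0,0,7],
    [0,0,0,7],
    [0,0,0,5],
    [0,0,0,0],
    [0,0,0,0],
    [0,0,0,0],
    [0,0,0,0],
    [0,0,0,0],
  ],
)

```text
clock: 22.62
tool_pos: [0.6269, 0.1111, 0.1136]
orientation: [180.0, -0.0, -16.7]
force: [0.5, 0.4, -0.4]
opening: 0.0338
```

Run:
```python
from fit import *
s,ob=wshot('w13'); print(ob['clock'],ob['tool_pos'],ob['orientation'],ob['force'],ob['moment'],ob['opening'],ob['joint_pos'])
```

```text
22.6167 [0.6268734  0.11110529 0.11360501] [ 1.79999165e+02 -6.08031162e-04 -1.67218642e+01] [ 0.47436487  0.40643968 -0.44739351] [-0.06055037  0.00518343  0.00704004] 0.033784297218445045 [ 2.75849631e+01  2.21017518e+01 -1.26933278e+01  1.24446794e-03
 -5.52050683e+01  4.56924626e+01]
```

View pics/w13.png

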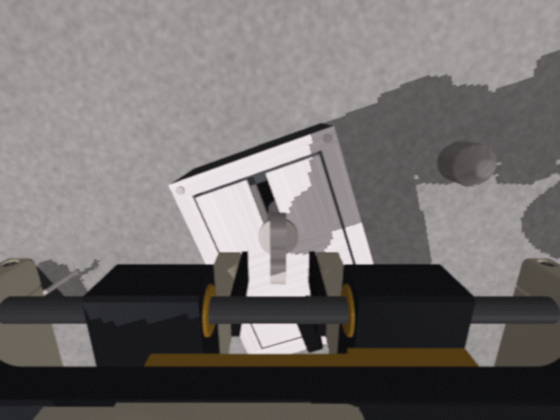

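jog_arm(
  commands=[
    [0,0,-10,0],
    [0,0,-12,0],
    [0,0,-8,0],
    [0,0,-5,0],
    [0,0,-2,0],
    [0,0,0,0],
    [0,0,0,0],
    [0,0,0,0],
    [0,0,0,0],
    [0,0,0,0],
  ],
)

```text
clock: 23.5
tool_pos: [0.6272, 0.1112, 0.077]
orientation: [-180.0, -0.0, -16.6]
force: [-0.2, -0.0, -0.1]
opening: 0.0338
```

jog_arm(
  commands=[
    [0,0,0,0],
    [0,0,0,0],
    [0,0,0,0],
    [0,0,0,0],
    [0,0,0,0],
    [0,0,0,0],
    [0,0,0,0],
    [0,0,0,0],
    [0,0,0,0],
    [0,0,0,0],
  ],
  fingers=0,
)

```text
clock: 24.33
tool_pos: [0.627, 0.1113, 0.0766]
orientation: [-180.0, -0.0, -16.6]
force: [-0.6, 1.9, 0.7]
opening: 0.0096
```

jog_arm(
  commands=[
    [0,0,-0.1,-2],
    [0,0,-0.2,-3],
    [0,0,-0.2,-3],
    [0,0,-0.2,-3],
    [0,0,-0.2,-3],
    [0,0,-0.2,-3],
    [0,0,-0.2,-3],
    [0,0,-0.1,-2],
    [0,0,-0.1,-2],
    [0,0,-0.1,-2],
  ],
)

```text
clock: 25.17
tool_pos: [0.627, 0.1114, 0.0752]
orientation: [-180.0, -0.0, -42.7]
force: [0.0, 3.5, 2.1]
opening: 0.0097
```

Run:
```python
from fit import *
ob=get_obs(); print(ob['clock'],ob['tool_pos'],ob['orientation'],ob['force'],ob['moment'],ob['opening'])
```

```text
25.1667 [0.62703469 0.11138408 0.07516837] [-1.79971774e+02 -6.57266083e-03 -4.27249562e+01] [0.01994394 3.45416571 2.10182313] [0.87326364 0.23909724 0.07750213] 0.009662417730127567
```

jog_arm(
  commands=[
    [0,0,-0.1,-1.2],
    [0,0,-0.1,-1.2],
    [0,0,0,-1.2],
    [0,0,-0.1,-1.2],
    [0,0,-0.1,-1.2],
    [0,0,0,-1.2],
    [0,0,-0.1,-1.2],
    [0,0,-0.1,-1.2],
    [0,0,0,-1.2],
    [0,0,-0.1,-1.2],
  ],
)

```text
clock: 26.0
tool_pos: [0.6271, 0.1113, 0.0744]
orientation: [-180.0, 0.0, -54.8]
force: [-0.6, 4.5, 4.8]
opening: 0.0097
```

Run:
```python
from fit import *
ob=get_obs(); print(ob['clock'],ob['tool_pos'],ob['orientation'],ob['force'],ob['moment'],ob['opening'])
```

```text
26.0 [0.62709772 0.1113383  0.07440783] [-1.79965871e+02  2.82358472e-04 -5.47570412e+01] [-0.64040513  4.53923079  4.83872198] [2.0163816  0.42411991 0.04007267] 0.009674337956734152
```

jog_arm(
  commands=[
    [0,0,-0.1,-1.2],
    [0,0,0,-1.2],
    [0,0,-0.1,-1.2],
    [0,0,0,-1.2],
    [0,0,-0.1,-1.2],
    [0,0,0,-1.2],
    [0,0,-0.1,-1.2],
    [0,0,-0.1,-1.2],
    [0,0,0,-1.2],
    [0,0,-0.1,-1.2],
  ],
)

```text
clock: 26.83
tool_pos: [0.6271, 0.1114, 0.0737]
orientation: [-180.0, 0.0, -66.8]
force: [-0.7, 5.9, 4.3]
opening: 0.0099
```

Run:
```python
from fit import *
ob=get_obs(); print(ob['clock'],ob['tool_pos'],ob['orientation'],ob['force'],ob['moment'],ob['opening'])
```

```text
26.8333 [0.6271064  0.11137145 0.0737279 ] [-1.79968433e+02  7.45650272e-03 -6.67566909e+01] [-0.68203137  5.91088159  4.27327298] [1.97233943 0.32315484 0.02172956] 0.009905883512861556
```

jog_arm(
  commands=[
    [0,0.2,0,-1.2],
    [0,0.2,-0.1,-1.2],
    [0,0,0,-1.2],
    [0,0,-0.1,-1.2],
    [0,0,0,-1.2],
    [0,0,-0.1,-1.2],
    [0,0,0,-1.2],
    [0,0,-0.1,-1.2],
    [0,0,0,-1.2],
    [0,0,-0.1,-1.2],
  ],
)

```text
clock: 27.67
tool_pos: [0.6272, 0.1115, 0.0737]
orientation: [-180.0, -0.0, -78.7]
force: [-0.9, 3.1, 7.9]
opening: 0.0098
```

Run:
```python
from fit import *
ob=get_obs(); print(ob['clock'],ob['tool_pos'],ob['orientation'],ob['force'],ob['moment'],ob['opening'])
```

```text
27.6667 [0.62721111 0.11145257 0.07365247] [-1.79962229e+02 -1.07077663e-02 -7.87395872e+01] [-0.86621982  3.13199921  7.89998677] [1.28285374 0.30381756 0.30160329] 0.009751391868494956
```

jog_arm(
  commands=[
    [0,0,0,0],
    [0,0,0,0],
    [0,0,0,0],
    [0,0,0,0],
    [0,0,0,0],
    [0,0,0,0],
    [0,0,0,0],
    [0,0,0,0],
    [0,0,0,0],
    [0,0,0,0],
  ],
)

```text
clock: 28.5
tool_pos: [0.6272, 0.1115, 0.0736]
orientation: [-180.0, -0.0, -78.7]
force: [-0.6, 3.6, 5.8]
opening: 0.0098
```

Run:
```python
from fit import *
for i in range(3):
    ob=get_obs(); print(ob['clock'],ob['tool_pos'],ob['orientation'],ob['force'],ob['moment'],ob['opening'],ob['tau'][5]); snapshot('top')
```

```text
28.5 [0.62721395 0.11148984 0.07364189] [-1.79959013e+02 -7.05049826e-03 -7.86858429e+01] [-0.62312182  3.58176558  5.78910173] [1.27302523 0.14070194 0.18384044] 0.009824385303889717 -0.1723980624228716
28.55 [0.62720355 0.11145348 0.07364812] [-1.79961256e+02 -8.38226784e-03 -7.86903853e+01] [-0.91154037  2.95742896  6.63558554] [1.33703504 0.22325888 0.14310825] 0.009750196992177284 -0.17242948058992624
28.6 [0.62720991 0.11146074 0.07364136] [-1.79961716e+02 -8.98396255e-03 -7.86901299e+01] [-0.10007256  3.11376027  6.74473541] [1.29910851 0.14401769 0.2054396 ] 0.009366100218608033 -0.1725163171067834
```

jog_arm(
  commands=[
    [0,0,0,0],
    [0,0,0,0],
    [0,0,0,0],
    [0,0,0,0],
    [0,0,0,0],
    [0,0,0,0],
    [0,0,0,-0.5],
    [0,0,0,-0.5],
    [0,0,0,-0.5],
    [0,0,0,-0.5],
  ],
)

```text
clock: 29.48
tool_pos: [0.6272, 0.1115, 0.0736]
orientation: [-180.0, -0.0, -80.7]
force: [-0.6, 3.7, 6.9]
opening: 0.0099
```

Run:
```python
from fit import *
for i in range(6):
    ob=get_obs(); print(ob['clock'],ob['tool_pos'][2],ob['orientation'][2],ob['force'][2],ob['moment'][2],ob['opening'],ob['tau'][5]); snapshot('wrist')
```

```text
29.4833 0.07363721953067134 -80.69999119743613 6.930693055076435 0.3072323151370769 0.009912471899214424 -0.11158884270116687
29.5333 0.07362045234340991 -80.7414215950471 6.027524226572398 0.2587444674849879 0.009258079914160082 -0.16410056501626968
29.5833 0.07360873608992033 -80.69690356757049 6.9142859822257945 0.2517089872167416 0.009528717278357596 -0.365983285009861
29.6333 0.07363117498992716 -80.68570536778765 6.044104654579563 0.2206256219046218 0.00995230508414061 -0.2722196839749813
29.6833 0.07363791954653134 -80.68337448042102 6.826918189726135 0.19332600057476218 0.009728058604592365 -0.23583713918924332
29.7333 0.07362522575327612 -80.68371686759502 5.716327862311326 0.21001276158514948 0.009652191028006437 -0.22673377767205238
```

jog_arm(
  commands=[
    [0,0,0,0],
    [0,0,0,0],
    [0,0,0,0],
    [0,0,0,0],
    [0,0,0,0],
    [0,0,0,0],
    [0,0,3,0],
    [0,0,8,0],
    [0,0,15,0],
    [0,0,20,0],
  ],
  fingers=34,
)

```text
clock: 30.62
tool_pos: [0.6261, 0.1112, 0.119]
orientation: [179.9, -0.0, -80.7]
force: [-0.1, 0.7, 0.9]
opening: 0.0341
```

jog_arm(
  commands=[
    [-10,0,20,7],
    [-15,0,20,7],
    [-20,0,20,7],
    [-25,0,15,7],
    [-25,0,10,7],
    [-25,0,0,7],
    [0,0,0,7],
    [0,0,0,7],
    [0,0,0,7],
    [0,0,0,7],
  ],
)

```text
clock: 31.45
tool_pos: [0.5069, 0.1116, 0.2054]
orientation: [-179.9, -0.1, -10.3]
force: [0.7, 0.1, 0.4]
opening: 0.0339
```

Run:
```python
from fit import *
s,ob=wshot('w14'); print(ob['clock'],ob['tool_pos'],ob['orientation'],ob['force'],ob['moment'],ob['opening'])
cv2.imwrite('pics/w14b.png',cv2.resize(s['image'][:270,100:460,::-1],None,fx=2.2,fy=2.2,interpolation=cv2.INTER_CUBIC))
shot('scene','s14'); im=cv2.imread('pics/s14.png');cv2.imwrite('pics/s14b.png',cv2.resize(im[150:270,240:400],None,fx=4.5,fy=4.5,interpolation=cv2.INTER_CUBIC))
```

```text
31.45 [0.50686495 0.11160664 0.2054323 ] [-1.79936819e+02 -7.50821706e-02 -1.02806858e+01] [0.74771445 0.05785786 0.43562903] [-0.02071459 -0.06650005 -0.01607806] 0.03394715907276501
```

View pics/w14b.png

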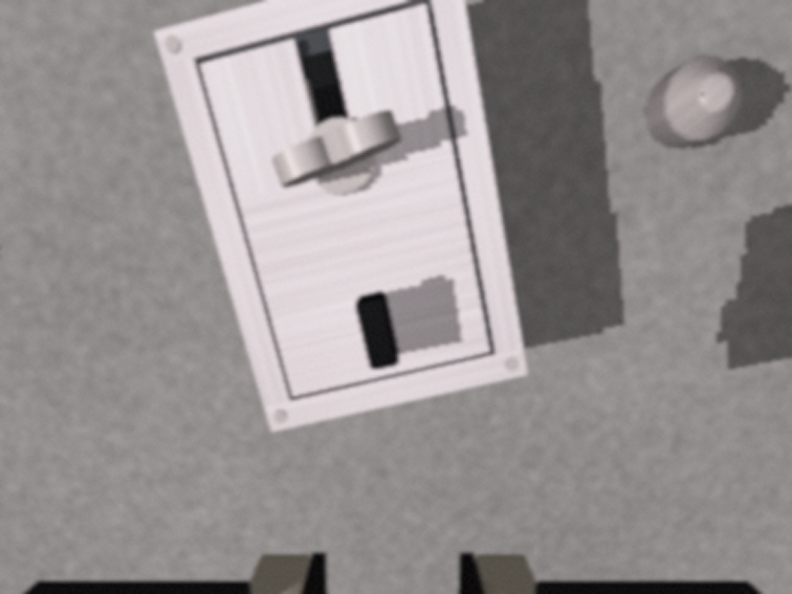

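View pics/s14b.png

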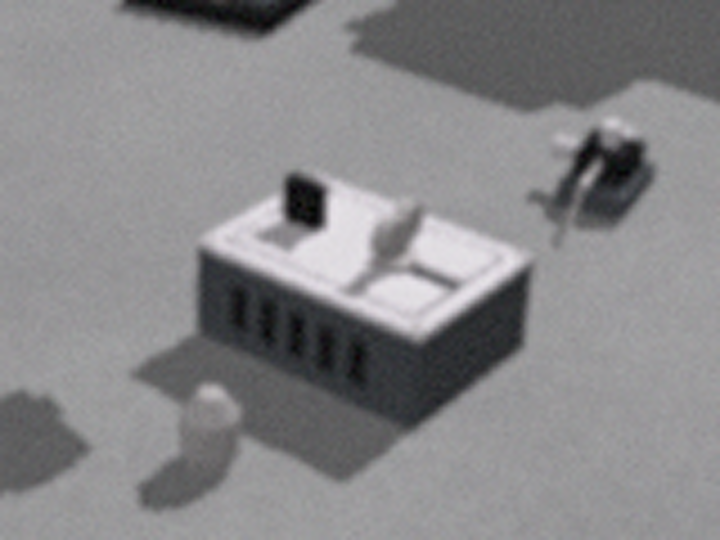

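Run:
```python
from h import *
print(get_obs()['clock']); print(close_job())
```

```text
31.55
the job is handed in; nothing more can be done
None
```

The cover is seated in its pocket and the wing nut clamps it snug. I let go, backed the arm clear and handed the job in at 31.55 s; it reported no verdict.

**Cover:** I slid it in under the nut and lowered it until the wrist force showed about 10 N of ledge contact. That came at the expected height, with the underside at 60 mm. After I released it, the wrist image showed it flush, with an even gap all round and the slot straddling the stud.

**Nut:** I turned it about 244° clockwise in two grasps.
- **Torque:** It read about 0.02–0.09 N m while spinning free. At the end it was about 0.25–0.30 N m while turning and 0.20–0.23 N m held still. That is roughly 0.15–0.2 N m above free spinning, inside the snug window.
- **After release:** The last image shows the blade still at the angle where I left it (about -80.5°), with the flange on the cover.

**Uncertain or in disagreement:**
- **Clamp force:** It can't be measured directly. From the torque I put it at roughly 16–70 N.
- **Turn past first touch:** My estimate is about 0.11 rad, close to the 0.1 rad lower limit.
- **Downward load:** The tool was pressing down on the nut with about 6 N before I let go.
- **Camera check:** One rim-fit check after seating the cover gave nonsense (22 mm error). I dropped it and used the earlier stud measurements, which agreed with each other.

The objective and positioner look undisturbed in the last pictures. The wafer shipper wasn't in those views, but the arm was not near it.

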